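Clamp the worn brake pad in the thickness gauge with its ratchet knob

TASK

Take the worn brake pad (the thinnest of the three in the rack) and stand it on its long edge on the bed of the thickness gauge, between the anvil and the jaw, roughly centred along them. Then turn the gauge's wing knob clockwise until the jaw has closed on the pad and the ratchet slips and clicks, and stop there: one to three clicks, no more. Leave the other two pads standing in the rack.

Things in the scene. Friction and masses are not known exactly. Their poses are not given: they have to be found in the camera images.
- worn_center (a point): Worn brake pad: 6 mm steel backing plate with black lining, 14 mm thick in all, 110 mm long, 60 mm tall, 0.3 kg, on its long edge in one of three rack slots. The point is its centre, 30 mm above its lower edge; x thickness, y length, z up. Grip it across the thickness, at mid length, in the upper third: the gauge's jaws cover its lowest 20 mm.
- full_a_center (a point): A good pad, 26 mm thick, 110 mm long, 60 mm tall, on edge in another slot of the rack; point and axes as for the worn pad. Leave it there.
- full_b_center (a point): The other good pad, the same in size and axes. Leave it there.
- rack: Dark steel rack, fixed, 230 x 130 mm, floor 8 mm above the table; origin at the centre of its underside. Three slots 75 mm apart along its x; the guides stand only at the pads' ends (26 mm above the table), so the middle of each pad is free on both sides.
- gauge: Thickness gauge fixed to the bench: grey plate 260 x 120 x 12 mm; origin at the centre of its underside, x along its length, z up. The fixed steel anvil (60 mm wide along y, 20 mm high above the plate) has its working face at x = -65 mm, facing +x. A grey housing at x = 30 to 100 mm, 80 mm wide, top 50 mm above the table, carries the knob.
- gauge_bed (a point): Point on the plate's top (12 mm above the table), 16 mm from the anvil's face and midway along it, where the pad's lower edge shall stand; axes as the gauge's: pad thickness along x, length along y, either face to the anvil. At the start the space between anvil and jaw is 26 to 32 mm.
- jaw: Sliding steel jaw (25 mm along x, 60 mm along y, 20 mm high above the plate). Origin on the lower edge of its working face, which looks to the anvil; axes as the gauge's. Turning the knob clockwise moves it to -x of the gauge, 9 mm per rad; it pushes the pad against the anvil, and stays where it is left. Closed on the worn pad, its face is at x = -51 mm of the gauge.
- knob_grip (a point): Point on the knob's vertical axis at the height to grip, 89 mm above the table. Bright metal wing 64 mm long (along this point's x), 14 mm wide, top at 102 mm, on a 62 mm black collar, top at 68 mm. 1.3 to 2.0 rad clockwise closes the jaw: regrasp. Torque while turning: 0.24 N m free; tight, it climbs to 0.4, slips, falls back as each click passes and jumps up at the next detent.
- ratchet (a joint): How far the knob has slipped clockwise on its screw, rad; 0 at the start. 12 clicks a turn, detents at multiples of 0.52 rad; a click is made half-way between two detents (0.26, 0.79, 1.31, 1.83 rad). It stays where it is left, but turning the knob back opens the jaw. The white mark on the collar against the black mark on the steel disc below it shows it.
Not all that is in view belongs to the job. Leave any blue, red or white look-alike of the part that bears worn_center alone.

How it is judged:
On the way, in this order (a step that is already met when the one before it is completed fails the run):
1. the worn pad stands on the gauge's bed between anvil and jaw, let go (x of worn_center in the frame of gauge between -0.062 and -0.035 m and y of worn_center in the frame of gauge between -0.02 and 0.02 m and z of worn_center in the frame of gauge below 0.046 m and angle between worn_center's own z axis and vertical below 0.15 rad and contact force between the fingers and worn below 0.2 N), for 0.2 s.
2. the jaw is tight on the pad and the ratchet has clicked at least once (value of joint ratchet above 0.28 rad and contact force between jaw and worn above 5 N).
At the end, for the whole second after the job is handed in: Worn pad upright (6 deg) on the bed (4 mm), within 22 mm of the jaws' middle, against the anvil (4 mm), jaw still closed on it (gap under 2 mm); ratchet slipped one to three clicks (0.28 to 1.8 rad); other two pads within 20 mm of their starts; all at rest (value of joint ratchet between 0.28 and 1.8 rad and x of jaw in the frame of gauge below -0.049 m and y of worn_center in the frame of gauge between -0.022 and 0.022 m and x of worn_center in the frame of gauge between -0.062 and -0.054 m and z of worn_center in the frame of gauge between 0.038 and 0.046 m and angle between worn_center's own z axis and vertical below 0.1 rad and distance of each of full_a_center, full_b_center from where it was at the start of the episode below 0.02 m and linear speed of worn below 0.01 m/s); the robot touches nothing.
It fails at once if the ratchet was run on past three clicks (value of joint ratchet above 1.8 rad).
It fails at once if one of the good pads was knocked about (distance of any of full_a_center, full_b_center from where it was at the start of the episode above 0.03 m).
It also fails if it takes over 58 s, if anything falls off the work surface, if the arm or the gripper's body presses on something with over 40 N, if the wrist force passes 120 N, or if a joint passes its speed limit or range.

ROBOT

A 6-joint arm with a two-finger parallel gripper is mounted at the origin on the work surface. World frame = base frame: x ahead of the robot, y to its left, z up, the work surface at z = 0. Lengths are in m, angles in rad, forces in N, time in s.
With the tool pointing down it reaches from about 0.375 to 0.975 m from the base axis. Payload 3.8 kg.
Tool frame: the origin (TCP) lies at the very end of the fingers, on their centre line; the grasp point (between the pads) lies 19 mm behind it (bot.tcp_to_grasp is the z of the grasp point in the tool frame, in m); z points along the fingers, y is the direction in which the jaws open and shut (so a half turn about z gives the same grasp; the last joint's range is limited). The gripper opens to 85 mm and grips with 20 to 120 N. Pads are 22 mm wide; open, the fingers measure 114 mm over their backs; the gripper's body (76 mm by 85 mm) begins 54 mm behind the grasp point. The pads swing forward as they close: fully open they stand 13 mm farther back than shut.
Start: joints at [1.281, 0.264, 1.604, -0, 1.274, -0.037], TCP at [0.169, 0.654, 0.231] pointing down, gripper open.
Joint ranges: [-2.63, 2.63], [-0.94, 2.18], [0.31, 2.57], [-1.31, 4.45], [0, 2.66], [-2.55, 2.55]. Speed limits (rad/s): [2.57, 2.57, 3.14, 3.14, 3.14, 3.14].

INTERFACE

Orientations are given as a rotation vector (axis times angle).
In Python, from workcell import status, vision, job, bot gives the robot as it stands.
- The arm moves only by the tool apply_moves, never from a script. Its argument "deltas" is a list of rows, each a list of 7 numbers: the shift along the tool's x, y, z in m, then the turn, a rotation vector about the tool's x, y, z in rad, then the closure, from 0 (fully open) to 1 (shut). In form: [[x, y, z, rx, ry, rz, jaw], ...]. A call has 1 to 8 rows; each row is the pose to reach, as a shift and turn from the pose commanded when the call began, along the tool's axes at that moment; what a row does not reach only later rows make up. A row lasts 1/12 s, in which the tool goes at most 41.7 mm and 7.16 degrees, less where a joint would pass 70% of its speed; a pose out of reach is approached as far as the arm can. A call with a gripper value outside its range is refused whole. The fingers move at their own pace and stop on an object; "squeeze" is the grip in N (left out, the last holds). Time passes only in rows, so rows that repeat a pose let the fingers close. It gives the time, the measured TCP pose, the force and the opening at its end, in the units of the state.
- status.read_state(): the state, without advancing time (a new reading comes with each control period).
- vision.read_camera(name): name is "side" or "top"; returns the picture (400x640x3 uint8, red, green, blue); there is no depth.
- vision.get_calibration(name): a dict with "fov_y" (degrees; the focal length in pixels is half the picture's height over the tangent of half this angle, whatever the lens; pixels are square), "cx", "cy" (the principal point, pixels), "R" (3x3) and "t" (3): a world point X has camera coordinates R X + t. Camera axes: x right, y down, z forward; pixel columns grow to the right and rows downward; lengths in m; the calibration is good to about 2 mm. A picture is of the moment at which its call begins. get_calibration takes no time and is no camera call.
- job.finish_job(): hands the job in, once; it reports no verdict.
The state is a dict: "time": time; "q": joint angles; "joint_vel": joint speeds; "joint_torque": joint torques, N m; "tool_pos": TCP position; "tcp_rot": TCP orientation; "wrist_force": force on the tool from outside, world axes, zero at the start; "torque": the same for the moment, N m; "width": opening from 0.0 (shut) to 1.0 (fully open).
Only numpy, scipy, OpenCV 4.12 (cv2) and the standard library are available. Lean on these libraries where they do the work, as an engineer would, in place of code of your own. Each camera call takes 0.05 s, during which the arm holds its last target. There are 200 camera calls.

## Working session

There is one attempt and no reset: what is moved stays moved. The work goes in short steps, Python scripts to look and compute and a tool call to move; the robot and the scene stay as the last step left them, time stands still between calls to the robot, and variables do not carry over. Pictures are saved under pics/ and viewed, about 8 in all and at most 12, crops included, and the job is handed in when it is done.

Besides the shell and the picture viewer there is one more tool, called in YAML: its name, and indented under it one key for each argument. apply_moves: Moves the arm, as the interface text tells. Its arguments: {"type":"object","properties":{"deltas":{"type":"array","items":{"type":"array","items":{"type":"number"}}},"squeeze":{"type":"number"}},"required":["deltas"]}

```bash
mkdir -p pics; ls
python3 - <<'E'
from workcell import status, vision, job, bot
import cv2
print(status.read_state()); print(bot.tcp_to_grasp)
for n in("top","side"):
    im=vision.read_camera(n); cv2.imwrite(f"pics/{n}0.png",im[:,:,::-1]); print(n,vision.get_calibration(n))
E
```

```text
pics
{'time': 0.0, 'q': array([ 1.28107194e+00,  2.64757903e-01,  1.60538911e+00,  1.31186894e-05,
        1.27368621e+00, -3.68814909e-02]), 'joint_vel': array([ 0.00093615, -0.00052525, -0.00132642, -0.00188709,  0.0016985 ,
        0.00012462]), 'joint_torque': array([ 4.15376480e-04, -5.15130258e+01, -3.67309034e+01, -6.77147546e-05,
        1.30864192e-02, -1.16130329e-05]), 'tool_pos': array([0.16863197, 0.65283849, 0.22995066]), 'tcp_rot': array([-0.39606588, -3.11614471,  0.00346904]), 'wrist_force': array([-0.2230008 , -0.32597869,  0.01437875]), 'torque': array([-0.00859466, -0.01601585,  0.03864792]), 'width': 1.0021012080038714}
-0.0187
top {'fov_y': 44.65220539345452, 'cx': 317.2394100052316, 'cy': 194.44202398295937, 'R': array([[-0.05361437, -0.99855167, -0.00447954],
       [-0.97058871,  0.0531663 , -0.2347997 ],
       [ 0.23469779, -0.00824085, -0.97203345]]), 't': array([-0.01344464,  0.44967384,  1.30685172])}
side {'fov_y': 54.40012379554909, 'cx': 318.3097535188798, 'cy': 196.45139572601772, 'R': array([[-0.99661147, -0.08207966,  0.0053389 ],
       [-0.06467011,  0.74180779, -0.66748706],
       [ 0.05082668, -0.66557053, -0.74460225]]), 't': array([0.41006577, 0.09587352, 0.91809322])}
```

View pics/top0.png

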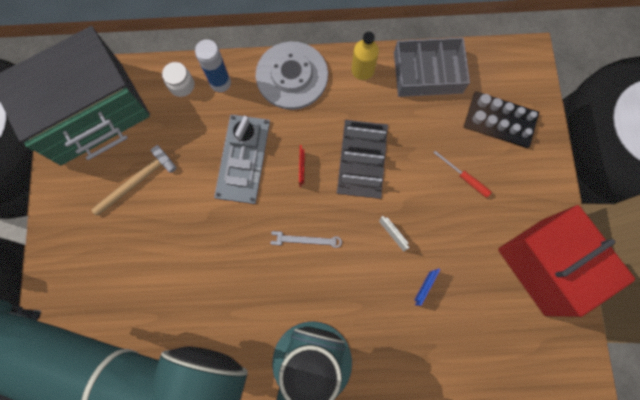

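View pics/side0.png

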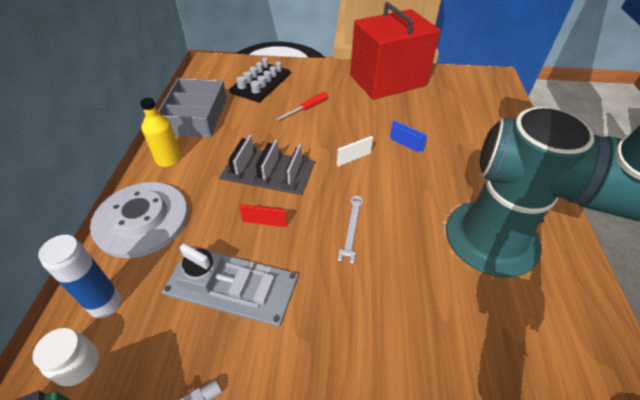

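The top view shows the rack at about (363,158) and the gauge at (242,158), with its knob at (243,128) and its anvil end at the bottom. The side view agrees: rack (268,165), gauge (232,285), knob (197,260). Red, white and blue look-alikes lie nearby. I'll enlarge both.

```bash
cat > h.py <<'E'
import numpy as np, cv2
from workcell import vision
def cal(n):
    c=vision.get_calibration(n); f=200/np.tan(np.radians(c["fov_y"])/2); return f,c["cx"],c["cy"],np.array(c["R"]),np.array(c["t"])
def ray(n,u,v):
    f,cx,cy,R,t=cal(n); return -R.T@t, R.T@np.array([(u-cx)/f,(v-cy)/f,1])
def plane(n,u,v,z):
    o,d=ray(n,u,v); return o+d*(z-o[2])/d[2]
def proj(n,X):
    f,cx,cy,R,t=cal(n); c=R@np.asarray(X)+t; return cx+f*c[0]/c[2],cy+f*c[1]/c[2]
def tri(p,q):  # top pixel, side pixel
    A=[];b=[]
    for n,(u,v) in(("top",p),("side",q)):
        o,d=ray(n,u,v); d/=np.linalg.norm(d); P=np.eye(3)-np.outer(d,d); A.append(P); b.append(P@o)
    return np.linalg.lstsq(np.vstack(A),np.hstack(b),rcond=None)[0]
def crop(img,u0,v0,u1,v1,s,step=10):
    c=cv2.resize(img[v0:v1,u0:u1],None,fx=s,fy=s,interpolation=cv2.INTER_CUBIC)
    for u in range(-(-u0//step)*step,u1,step):
        cv2.line(c,(int((u+.5-u0)*s),0),(int((u+.5-u0)*s),5),(0,0,255),1); cv2.putText(c,str(u),(int((u+.5-u0)*s)-10,15),0,.33,(0,0,255),1)
    for v in range(-(-v0//step)*step,v1,step):
        cv2.line(c,(0,int((v+.5-v0)*s)),(5,int((v+.5-v0)*s)),(0,0,255),1); cv2.putText(c,str(v),(7,int((v+.5-v0)*s)+4),0,.33,(0,0,255),1)
    return c
E
python3 - <<'E'
from h import *
t=cv2.imread("pics/top0.png"); s=cv2.imread("pics/side0.png")
a=crop(t,210,108,278,208,6); b=crop(t,332,114,394,204,6)
c=np.zeros((600,800,3),np.uint8); c[:a.shape[0],:a.shape[1]]=a; c[:b.shape[0],412:412+b.shape[1]]=b
cv2.imwrite("pics/t1.png",c)
a=crop(s,158,236,303,326,5); cv2.imwrite("pics/s1.png",a)
b=crop(s,215,128,320,198,5)
E
```

```text
(no output)
```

View pics/t1.png

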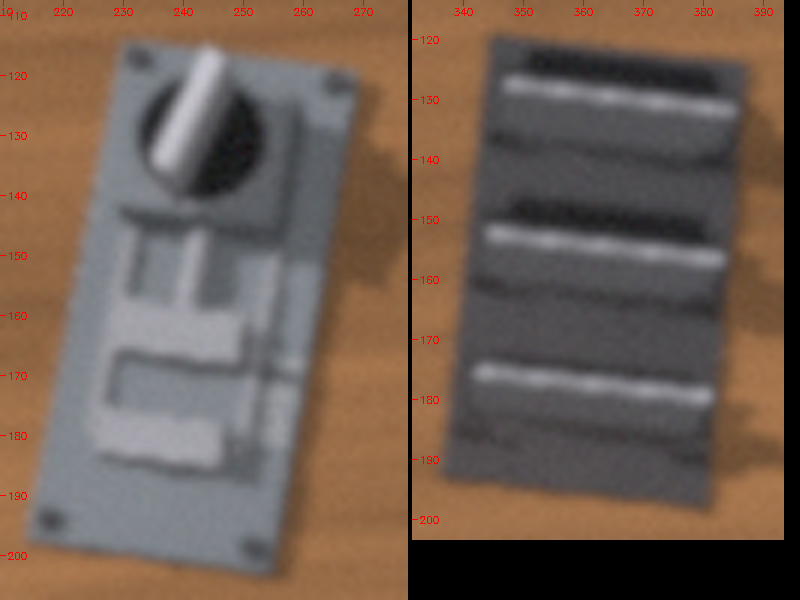

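View pics/s1.png

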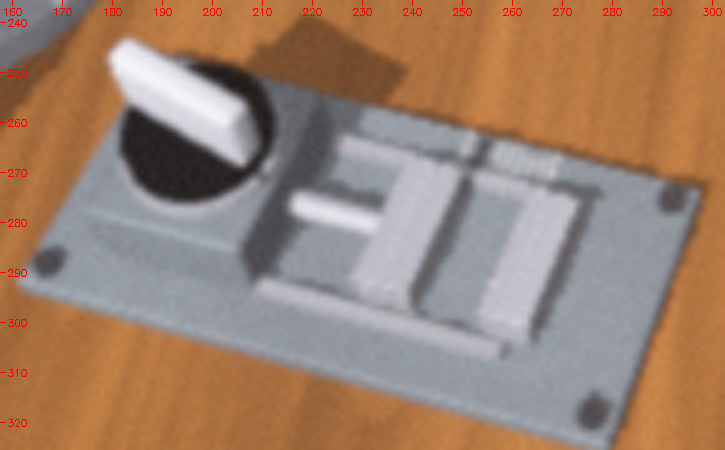

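The pads in the rack run along the image columns. In the top view, the upper two (v≈129 and 154) show a thick black lining, while the lowest (v≈177) looks thin. I'll check that in the side view and work out the frames.

Run:
```python
from h import *
s=cv2.imread("pics/side0.png"); cv2.imwrite("pics/s2.png",crop(s,215,128,320,198,6))
np.set_printoptions(precision=4,suppress=True)
P=[plane("top",u-.5,v-.5,.012)[:2] for u,v in[(230,114.7),(270,120),(256.3,204.3),(214.7,198.5)]]
print("gauge top",np.array(P)," lens",[np.linalg.norm(P[i]-P[(i+1)%4]) for i in range(4)])
S=[plane("side",u-.5,v-.5,.012)[:2] for u,v in[(161.6,294),(299,272.6),(280,325.6)]]
print("gauge side",np.array(S), "centre", (S[0]+S[1])/2)
c=np.mean(P,0); ax=(P[0]+P[1]-P[2]-P[3]); print("centre",c,"yaw",np.degrees(np.arctan2(ax[1],ax[0])))
# knob wing ends top face, top view z=.102
a=plane("top",245.2-.5,117-.5,.102);b=plane("top",237-.5,135-.5,.102);print("wing",a,b,np.linalg.norm(a-b),(a+b)/2)
a=plane("side",182.6-.5,246-.5,.102);b=plane("side",206-.5,260-.5,.102);print("wing side",a,b,np.linalg.norm(a-b),(a+b)/2)
R=[plane("top",u-.5,v-.5,.008)[:2] for u,v in[(346,120),(387.5,124.5),(382,198.5),(338,193)]]
print("rack",np.array(R),np.mean(R,0),[np.linalg.norm(R[i]-R[(i+1)%4]) for i in range(4)])
for e in [((348,127.3),(385,132)),((345,152),(383,157.2)),((343,175.5),(381,179.7))]:
    a,b=[plane("top",u-.5,v-.5,.068) for u,v in e]; print("pad",(a+b)/2,np.linalg.norm(a-b),np.degrees(np.arctan2((a-b)[1],(a-b)[0]))-90)
```

```text
gauge top [[0.7203 0.2117]
 [0.6966 0.0922]
 [0.4404 0.1394]
 [0.464  0.2586]]  lens [np.float64(0.12179120371640652), np.float64(0.26052886936842884), np.float64(0.12155478203412613), np.float64(0.2605093684784156)]
gauge side [[0.7194 0.2143]
 [0.4428 0.1399]
 [0.4661 0.2606]] centre [0.5811 0.1771]
centre [0.5803 0.1755] yaw -10.407829575786476
wing [0.672  0.1535 0.102 ] [0.6197 0.1772 0.102 ] 0.05736684125249164 [0.6459 0.1653 0.102 ]
wing side [0.6715 0.1527 0.102 ] [0.6162 0.1807 0.102 ] 0.06200679517090205 [0.6438 0.1667 0.102 ]
rack [[ 0.6856 -0.1352]
 [ 0.6644 -0.2582]
 [ 0.4386 -0.2226]
 [ 0.4618 -0.097 ]] [ 0.5626 -0.1782] [np.float64(0.12479483790133797), np.float64(0.22855519984725975), np.float64(0.12771504234577472), np.float64(0.2270107407502673)]
pad [ 0.6286 -0.1868  0.068 ] 0.10619084511698121 -10.890443055173264
pad [ 0.5544 -0.174   0.068 ] 0.10781222413908542 -11.360779184773406
pad [ 0.4877 -0.1634  0.068 ] 0.10625490811737721 -9.705541517233655
```

View pics/s2.png

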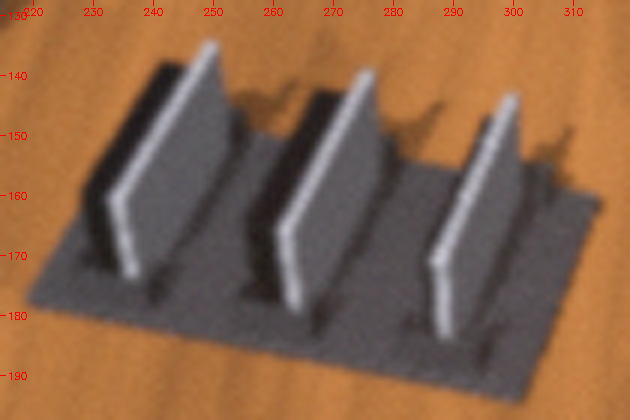

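The worn pad is the one nearest the robot (side view, top edge (287,170)–(299,145)). It has a thin lining on its +x side, so its centre is about (0.490,-0.164). The gauge centre is about (0.581,0.176) with yaw −10.4°, and the knob is at about (0.645,0.166). The sizes match what was given: 0.26 × 0.12 for the gauge, 0.23 × 0.125 for the rack, and 74 mm pad spacing. Next I need a move helper and the jaw gap.

```bash
cat >> h.py <<'E'
from scipy.spatial.transform import Rotation as Ro
from workcell import status
G0=np.array([.5806,.1762]); YG=np.radians(-10.4)
def g2w(x,y=0): c,s=np.cos(YG),np.sin(YG); return G0+[c*x-s*y,s*x+c*y]
def w2g(p): c,s=np.cos(YG),np.sin(YG); d=np.asarray(p)[:2]-G0; return np.array([c*d[0]+s*d[1],-s*d[0]+c*d[1]])
def rot(yaw): # tool y at world yaw (deg), z down
    a=np.radians(yaw); y=np.array([np.cos(a),np.sin(a),0]); z=np.array([0,0,-1.]); return Ro.from_matrix(np.c_[np.cross(y,z),y,z])
def plan(p,yaw):
    s=status.read_state(); R=Ro.from_rotvec(s["tcp_rot"]); yy=R.as_matrix()[:,1]
    print("t %.2f"%s["time"],"now",s["tool_pos"].round(4),"yaw %.2f"%np.degrees(np.arctan2(yy[1],yy[0])),"F",s["wrist_force"].round(1),"w %.3f"%s["width"])
    print("delta",R.inv().apply(np.array(p)-s["tool_pos"]).round(4),(R.inv()*rot(yaw)).as_rotvec().round(4))
E
python3 - <<'E'
from h import *
np.set_printoptions(precision=4,suppress=True)
# jaw/anvil top edges at z=.032
print("top view: anvil face edge",[w2g(plane("top",u-.5,v-.5,.032)) for u,v in[(226.5,176),(247,179)]])
print("jaw face",[w2g(plane("top",u-.5,v-.5,.032)) for u,v in[(228,165.5),(249.5,168.3)]])
print("side: anvil face",[w2g(plane("side",u-.5,v-.5,.032)) for u,v in[(264,272),(254.5,297.5)]])
print("side: jaw face",[w2g(plane("side",u-.5,v-.5,.032)) for u,v in[(250,269.5),(240,297)]])
plan([.44,.30,.22],30)
E
```

```text
top view: anvil face edge [array([-0.064 ,  0.0331]), array([-0.0654, -0.0267])]
jaw face [array([-0.0325,  0.0342]), array([-0.033 , -0.0287])]
side: anvil face [array([-0.0619, -0.0313]), array([-0.0641,  0.0285])]
side: jaw face [array([-0.0313, -0.0292]), array([-0.0357,  0.0351])]
t 0.10 now [0.1686 0.6529 0.2301] yaw 75.51 F [-0.5 -0.   0.2] w 1.003
delta [-0.351  -0.2738  0.0106] [-0.002   0.0007  0.7944]
```

The anvil's face comes out at −64 mm against a nominal −65, so the frame is good. The gap is about 31 mm, so the jaw should close after about 1.9 rad.

apply_moves:
  deltas:
    - [-0.351, -0.274, 0.011, 0, 0, 0.794, 0.5]
    - [-0.351, -0.274, 0.011, 0, 0, 0.794, 0.5]
    - [-0.351, -0.274, 0.011, 0, 0, 0.794, 0.5]
    - [-0.351, -0.274, 0.011, 0, 0, 0.794, 0.5]
    - [-0.351, -0.274, 0.011, 0, 0, 0.794, 0.5]
    - [-0.351, -0.274, 0.011, 0, 0, 0.794, 0.5]
    - [-0.351, -0.274, 0.011, 0, 0, 0.794, 0.5]
    - [-0.351, -0.274, 0.011, 0, 0, 0.794, 0.5]

```text
time: 0.77
tool_pos: [0.3724, 0.3873, 0.2226]
tcp_rot: [-1.572, -2.72, 0.001]
wrist_force: [0.2, 0.0, 0.6]
width: 0.505
```

```bash
python3 -c "
from h import *
plan([.490,-.164,.13],-10)"
```

```text
t 0.77 now [0.3724 0.3873 0.2226] yaw 29.93 F [0.2 0.  0.6] w 0.505
delta [-0.5365 -0.1731  0.0928] [-4.000e-04  4.000e-04  6.969e-01]
```

apply_moves:
  deltas:
    - [-0.536, -0.173, 0.09, 0, 0, 0.697, 0.5]
    - [-0.536, -0.173, 0.09, 0, 0, 0.697, 0.5]
    - [-0.536, -0.173, 0.09, 0, 0, 0.697, 0.5]
    - [-0.536, -0.173, 0.09, 0, 0, 0.697, 0.5]
    - [-0.536, -0.173, 0.09, 0, 0, 0.697, 0.5]
    - [-0.536, -0.173, 0.09, 0, 0, 0.697, 0.5]
    - [-0.536, -0.173, 0.09, 0, 0, 0.697, 0.5]
    - [-0.536, -0.173, 0.09, 0, 0, 0.697, 0.5]

```text
time: 1.43
tool_pos: [0.4407, 0.0656, 0.17]
tcp_rot: [2.405, 2.021, 0.0]
wrist_force: [1.5, 1.2, -0.6]
width: 0.498
```

```bash
python3 -c "
from h import *
plan([.490,-.164,.13],-10)"
```

```text
t 1.43 now [0.4407 0.0656 0.17  ] yaw -9.91 F [ 1.5  1.2 -0.6] w 0.498
delta [-0.2177  0.0881  0.04  ] [ 0.0001 -0.0001  0.0015]
```

apply_moves:
  deltas:
    - [-0.218, 0.088, 0.04, 0, 0, 0, 0.5]
    - [-0.218, 0.088, 0.04, 0, 0, 0, 0.5]
    - [-0.218, 0.088, 0.04, 0, 0, 0, 0.5]
    - [-0.218, 0.088, 0.04, 0, 0, 0, 0.5]
    - [-0.218, 0.088, 0.04, 0, 0, 0, 0.5]
    - [-0.218, 0.088, 0.04, 0, 0, 0, 0.5]
    - [-0.218, 0.088, 0.04, 0, 0, 0, 0.5]
    - [-0.218, 0.088, 0.04, 0, 0, 0, 0.5]

```text
time: 2.1
tool_pos: [0.4896, -0.1636, 0.1296]
tcp_rot: [-2.407, -2.016, 0.001]
wrist_force: [0.4, 0.8, -0.1]
width: 0.501
```

```bash
python3 -c "
from h import *
plan([.490,-.164,.0375],-10)
s=vision.read_camera('side')[:,:,::-1].copy(); cv2.imwrite('pics/s3.png',crop(s,200,90,330,200,6))"
```

```text
t 2.10 now [ 0.4896 -0.1636  0.1296] yaw -10.11 F [ 0.4  0.8 -0.1] w 0.501
delta [-0.0003  0.0006  0.0921] [-0.0019 -0.0006 -0.0019]
```

View pics/s3.png

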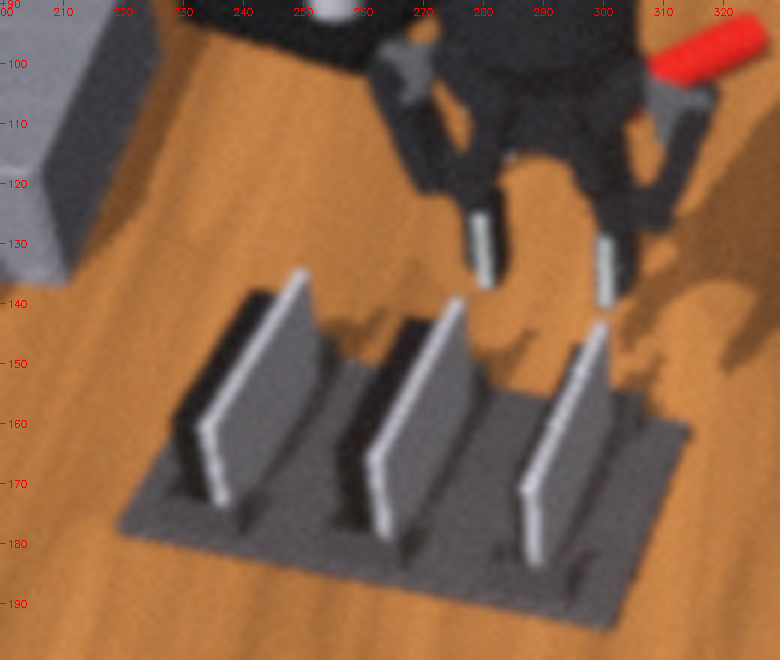

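The side view shows the fingers straddling the worn pad's line, with their tips at (281,137) and (301,140) above the pad's top edge around (293,157). The spacing is as intended, so I'll descend.

apply_moves:
  deltas:
    - [0, 0.001, 0.02, 0, 0, 0, 0.5]
    - [0, 0.001, 0.045, 0, 0, 0, 0.5]
    - [0, 0.001, 0.07, 0, 0, 0, 0.5]
    - [0, 0.001, 0.092, 0, 0, 0, 0.5]
    - [0, 0.001, 0.092, 0, 0, 0, 0.5]
    - [0, 0.001, 0.092, 0, 0, 0, 0.5]
  squeeze: 25

```text
time: 2.65
tool_pos: [0.4897, -0.1606, 0.0375]
tcp_rot: [-2.401, -2.021, 0.003]
wrist_force: [-0.2, -0.0, -0.3]
width: 0.502
```

apply_moves:
  deltas:
    - [0, 0, 0, 0, 0, 0, 0.7]
    - [0, 0, 0, 0, 0, 0, 0.8]
    - [0, 0, 0, 0, 0, 0, 0.9]
    - [0, 0, 0, 0, 0, 0, 1]
    - [0, 0, 0, 0, 0, 0, 1]
    - [0, 0, 0, 0, 0, 0, 1]
    - [0, 0, 0, 0, 0, 0, 1]
    - [0, 0, 0, 0, 0, 0, 1]
  squeeze: 50

```text
time: 3.32
tool_pos: [0.4928, -0.1628, 0.0406]
tcp_rot: [2.404, 2.019, 0.003]
wrist_force: [-1.1, 2.3, 7.4]
width: 0.154
```

```bash
python3 -c "
from h import *
plan([.490,-.164,.0375],-10)"
```

```text
t 3.32 now [ 0.4928 -0.1628  0.0406] yaw -9.93 F [-1.1  2.3  7.4] w 0.154
delta [-0.0017 -0.0026  0.0031] [ 0.0033 -0.0001  0.0012]
```

Gripped: the opening is about 13 mm, which fits the 14 mm pad. Lifting.

apply_moves:
  deltas:
    - [0, 0, -0.01, 0, 0, 0, 1]
    - [0, 0, -0.03, 0, 0, 0, 1]
    - [0, 0, -0.06, 0, 0, 0, 1]
    - [0, 0, -0.09, 0, 0, 0, 1]
    - [0, 0, -0.12, 0, 0, 0, 1]
    - [0, 0, -0.12, 0, 0, 0, 1]

```text
time: 3.82
tool_pos: [0.4953, -0.1644, 0.1659]
tcp_rot: [2.397, 2.014, 0.009]
wrist_force: [1.2, -0.9, -3.1]
width: 0.154
```

```bash
python3 -c "
from h import *
p=g2w(-.051);print(p)
plan([*p,.16],-10.4)"
```

```text
[0.53043785 0.18540648]
t 3.82 now [ 0.4953 -0.1644  0.1659] yaw -9.92 F [ 1.2 -0.9 -3.1] w 0.154
delta [ 0.3506 -0.0257  0.0047] [0.0118 0.0025 0.0083]
```

apply_moves:
  deltas:
    - [0.02, 0, 0, 0, 0, 0, 1]
    - [0.05, -0.004, 0, 0, 0, 0, 1]
    - [0.085, -0.007, 0, 0, 0, 0, 1]
    - [0.12, -0.01, 0, 0, 0, 0, 1]
    - [0.155, -0.012, 0, 0, 0, 0, 1]
    - [0.19, -0.015, 0, 0, 0, 0, 1]
    - [0.225, -0.018, 0, 0, 0, 0, 1]
    - [0.25, -0.02, 0, 0, 0, 0, 1]

```text
time: 4.48
tool_pos: [0.5136, 0.0896, 0.1577]
tcp_rot: [-2.403, -2.021, 0.001]
wrist_force: [0.9, 0.6, -3.7]
width: 0.151
```

apply_moves:
  deltas:
    - [0.03, -0.002, 0, 0, 0, 0, 1]
    - [0.055, -0.004, 0, 0, 0, 0, 1]
    - [0.08, -0.005, 0, 0, 0, 0, 1]
    - [0.095, -0.006, 0, 0, 0, 0, 1]
    - [0.1, -0.006, 0, 0, 0, 0, 1]
    - [0.1, -0.006, 0, 0, 0, 0, 1]
    - [0.1, -0.006, 0, 0, 0, 0, 1]
    - [0.1, -0.006, 0, 0, 0, 0, 1]

```text
time: 5.15
tool_pos: [0.5254, 0.1855, 0.158]
tcp_rot: [2.406, 2.02, -0.002]
wrist_force: [0.4, 0.0, -3.2]
width: 0.151
```

```bash
python3 -c "
from h import *
p=g2w(-.051)
plan([*p,.12],-10.4)
s=vision.read_camera('side')[:,:,::-1].copy(); t=vision.read_camera('top')[:,:,::-1].copy()
cv2.imwrite('pics/s4.png',crop(s,180,190,310,320,4)); 
c=np.zeros((530,800,3),np.uint8); a=crop(s,180,190,310,320,4); b=crop(t,210,110,280,210,4); c[:520,:520]=a; c[:400,520:]=b; cv2.imwrite('pics/c4.png',c)"
```

```text
t 5.15 now [0.5254 0.1855 0.158 ] yaw -9.95 F [ 0.4  0.  -3.2] w 0.151
delta [0.0008 0.0051 0.038 ] [-0.0008  0.001   0.0078]
```

View pics/c4.png

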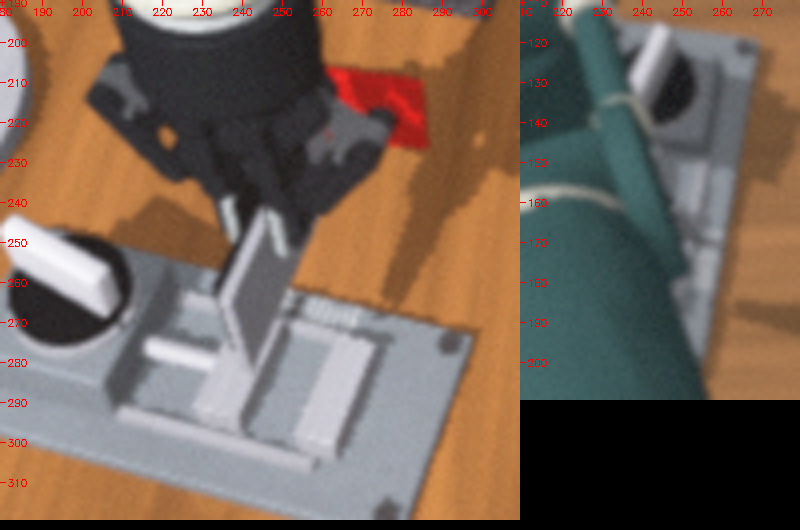

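```bash
python3 -c "
from h import *
T=np.array([.5254,.1855]);a=np.radians(-9.95);gx=np.array([np.cos(a),np.sin(a)]);gy=np.array([-np.sin(a),np.cos(a)])
for l,z in((.055,.1854),(-.055,.1854),(.055,.1254)):
  for o in (-.004,): print(l,z,np.round(proj('side',[*(T+l*gy+o*gx),z]),1))
f=plane('side',235.5,265.3,.1854);print(f,(f[:2]-T)@gx,(f[:2]-T)@gy)
f=plane('side',246.2,242.5,.1854);print(f,(f[:2]-T)@gx,(f[:2]-T)@gy)
"
```

```text
0.055 0.1854 [235.4 266.3]
-0.055 0.1854 [258.7 216.5]
0.055 0.1254 [240.6 284.3]
[0.53123222 0.23851034 0.1854    ] -0.0034150927257557287 0.05322074478647371
[0.5229555  0.19150887 0.1854    ] -0.0034459994150214737 0.005496106164314173
```

The pad in the hand matches the prediction to about a pixel: near top corner seen at (235.5,265.3), predicted (235.4,266.3), with the top edge parallel. It is upright and centred in the grip, so I'll lower it between the jaws.

apply_moves:
  deltas:
    - [0.001, 0.005, 0.01, 0, 0, 0.008, 1]
    - [0.001, 0.005, 0.03, 0, 0, 0.008, 1]
    - [0.001, 0.005, 0.05, 0, 0, 0.008, 1]
    - [0.001, 0.005, 0.065, 0, 0, 0.008, 1]
    - [0.001, 0.005, 0.07, 0, 0, 0.008, 1]
    - [0.001, 0.005, 0.07, 0, 0, 0.008, 1]
    - [0.001, 0.005, 0.07, 0, 0, 0.008, 1]

```text
time: 5.83
tool_pos: [0.5312, 0.1865, 0.0883]
tcp_rot: [-2.414, -2.011, 0.0]
wrist_force: [0.8, -0.5, -3.1]
width: 0.149
```

```bash
python3 -c "
from h import *
p=g2w(-.051);print(p)
plan([*p,.045],-10.4)
s=vision.read_camera('side')[:,:,::-1].copy(); cv2.imwrite('pics/s5.png',crop(s,200,220,300,310,7))"
```

```text
[0.53043785 0.18540648]
t 5.83 now [0.5312 0.1865 0.0883] yaw -10.41 F [ 0.8 -0.5 -3.1] w 0.149
delta [-0.0012 -0.0005  0.0433] [-0.0002  0.0002 -0.0001]
```

View pics/s5.png

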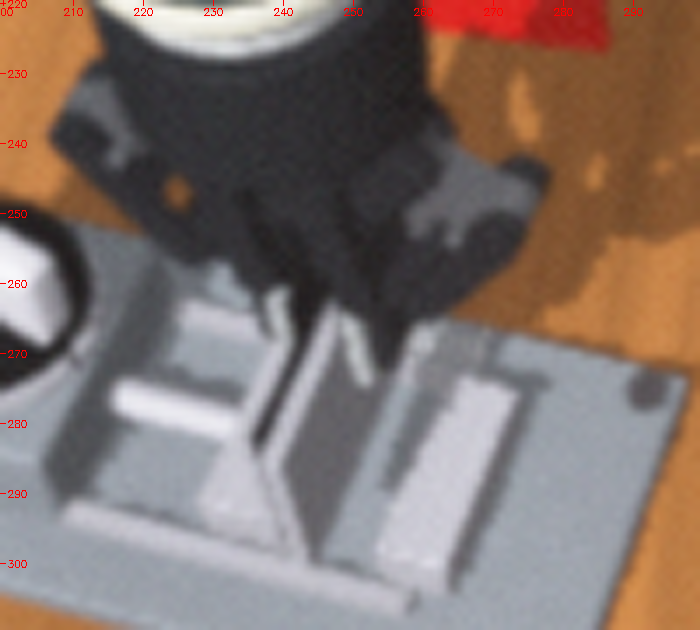

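The pad is upright above the gap, near lower corner around (243,300). The anvil's face edge is at (264,273)–(254,298), and there is clear space between. Lowering on.

apply_moves:
  deltas:
    - [-0.001, 0, 0.012, 0, 0, 0, 1]
    - [-0.001, 0, 0.024, 0, 0, 0, 1]
    - [-0.001, 0, 0.034, 0, 0, 0, 1]
    - [-0.001, 0, 0.039, 0, 0, 0, 1]
    - [-0.001, 0, 0.041, 0, 0, 0, 1]
    - [-0.001, 0, 0.042, 0, 0, 0, 1]
    - [-0.001, 0, 0.042, 0, 0, 0, 1]

```text
time: 6.47
tool_pos: [0.5307, 0.1858, 0.0461]
tcp_rot: [-2.413, -2.012, 0.001]
wrist_force: [0.5, -0.2, -3.0]
width: 0.149
```

apply_moves:
  deltas:
    - [0, 0, 0.001, 0, 0, 0, 1]
    - [0, 0, 0.001, 0, 0, 0, 1]

```text
time: 6.63
tool_pos: [0.5312, 0.186, 0.0459]
tcp_rot: [2.413, 2.011, 0.001]
wrist_force: [0.2, 0.6, -3.8]
width: 0.151
```

apply_moves:
  deltas:
    - [0, 0, 0.001, 0, 0, 0, 1]
    - [0, 0, 0.002, 0, 0, 0, 1]
    - [0, 0, 0.002, 0, 0, 0, 1]

```text
time: 6.88
tool_pos: [0.5313, 0.1861, 0.0446]
tcp_rot: [2.413, 2.011, 0.002]
wrist_force: [-1.8, -0.5, 3.9]
width: 0.151
```

apply_moves:
  deltas:
    - [0, 0, 0.001, 0, 0, 0, 1]
    - [0, 0, 0.001, 0, 0, 0, 1]

```text
time: 7.05
tool_pos: [0.5314, 0.1861, 0.0446]
tcp_rot: [2.413, 2.011, 0.001]
wrist_force: [-5.2, -2.1, 10.8]
width: 0.15
```

The pad touched the bed at the predicted height of 0.0446, so I'll release it.

apply_moves:
  deltas:
    - [0, 0, -0.001, 0, 0, 0, 1]
    - [0, 0, -0.001, 0, 0, 0, 0.9]
    - [0, 0, -0.001, 0, 0, 0, 0.8]
    - [0, 0, -0.001, 0, 0, 0, 0.6]
    - [0, 0, -0.001, 0, 0, 0, 0.5]
    - [0, 0, -0.001, 0, 0, 0, 0.5]
    - [0, 0, -0.001, 0, 0, 0, 0.5]

```text
time: 7.63
tool_pos: [0.5307, 0.1858, 0.0432]
tcp_rot: [-2.413, -2.012, 0.0]
wrist_force: [-0.6, -0.4, -0.4]
width: 0.499
```

apply_moves:
  deltas:
    - [0, 0, -0.01, 0, 0, 0, 0.5]
    - [0, 0, -0.04, 0, 0, 0, 0.5]
    - [0, 0, -0.08, 0, 0, 0, 0.4]
    - [0, 0, -0.115, 0, 0, 0, 0.4]
    - [0, 0, -0.13, 0, 0, 0, 0.4]
    - [0, 0, -0.13, 0, 0, 0, 0.4]

```text
time: 8.13
tool_pos: [0.5346, 0.187, 0.1803]
tcp_rot: [2.41, 2.009, 0.016]
wrist_force: [0.6, -0.1, 0.5]
width: 0.6
```

```bash
python3 -c "
from h import *
plan([.645,.166,.16],64.5)
s=vision.read_camera('side')[:,:,::-1].copy(); cv2.imwrite('pics/s6.png',crop(s,160,220,300,325,5))"
```

```text
t 8.13 now [0.5346 0.187  0.1803] yaw -10.37 F [ 0.6 -0.1  0.5] w 0.600
delta [-0.0009  0.1122  0.0214] [ 0.0117  0.0021 -1.3067]
```

View pics/s6.png

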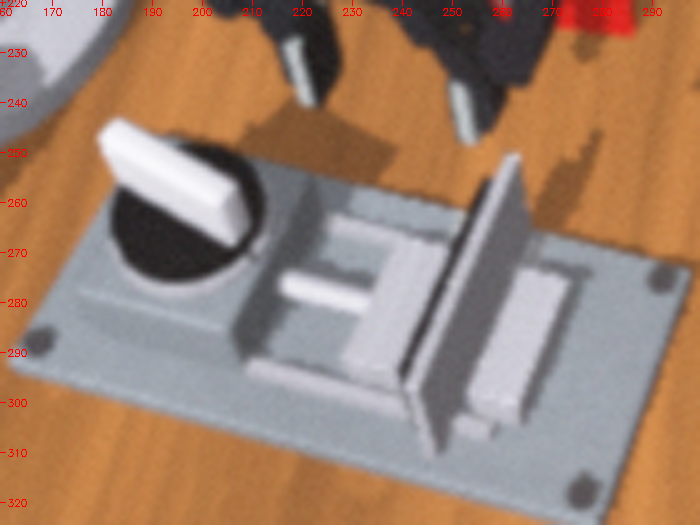

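The side view shows the worn pad standing between jaw and anvil: top edge (242,298)–(261,251), vertical near edge down to (246,310). Next I'll check its pose and refine the knob.

```bash
python3 -c "
from h import *
np.set_printoptions(precision=4,suppress=True)
cs=lambda x,y:plane('side',160+x/5-.5,220+y/5-.5,.072)
n,f=cs(413,392),cs(513,155); print('pad steel top ends in gauge',w2g(n),w2g(f),(w2g(n)+w2g(f))/2)
b=plane('side',160+436/5-.5,220+455/5-.5,.012); print('bottom near',w2g(b))
q=[plane('side',160+x/5-.5,220+y/5-.5,.102) for x,y in[(118,118),(100,140),(222,208),(243,183)]]
m=np.mean(q,0);d=(q[0]+q[1]-q[2]-q[3])/2;print('knob side',m,w2g(m),np.linalg.norm(d),np.degrees(np.arctan2(d[1],d[0])))
q=[plane('top',210+x/6-.5,108+y/6-.5,.102) for x,y in[(203,48),(226,54),(178,172),(152,162)]]
m=np.mean(q,0);d=(q[0]+q[1]-q[2]-q[3])/2;print('knob top',m,w2g(m),np.linalg.norm(d),np.degrees(np.arctan2(d[1],d[0])))
"
```

```text
pad steel top ends in gauge [-0.0553  0.0543] [-0.0539 -0.0557] [-0.0546 -0.0007]
bottom near [-0.0547  0.0509]
knob side [0.6445 0.1655 0.102 ] [0.0648 0.001 ] 0.06317078698276613 -24.597854684785585
knob top [0.6453 0.1639 0.102 ] [ 0.0659 -0.0004] 0.061064077166224556 -23.09943065560721
```

Pad centre in the gauge frame is about (−0.051, −0.001), upright. The knob is at (0.6447,0.165), wing yaw about −24.7°, so tool y goes to 65.3°. From there the last joint can make the whole turn without a regrasp (q6 from −0.9 to about +1.2).

apply_moves:
  deltas:
    - [0, 0.112, 0.02, 0, 0, -1.32, 0.4]
    - [0, 0.112, 0.02, 0, 0, -1.32, 0.4]
    - [0, 0.112, 0.02, 0, 0, -1.32, 0.4]
    - [0, 0.112, 0.02, 0, 0, -1.32, 0.4]
    - [0, 0.112, 0.02, 0, 0, -1.32, 0.4]
    - [0, 0.112, 0.02, 0, 0, -1.32, 0.4]
    - [0, 0.112, 0.02, 0, 0, -1.32, 0.4]
    - [0, 0.112, 0.02, 0, 0, -1.32, 0.4]

```text
time: 8.85
tool_pos: [0.6395, 0.1652, 0.1508]
tcp_rot: [-1.143, -2.922, 0.004]
wrist_force: [-0.3, -0.8, -0.3]
width: 0.599
```

```bash
python3 -c "
from h import *
plan([.6447,.165,.14],65.3)"
```

```text
t 8.85 now [0.6395 0.1652 0.1508] yaw 47.27 F [-0.3 -0.8 -0.3] w 0.599
delta [-0.004   0.0034  0.0108] [-0.0032 -0.0031 -0.3147]
```

apply_moves:
  deltas:
    - [-0.004, 0.003, 0, 0, 0, -0.31, 0.4]
    - [-0.004, 0.003, 0, 0, 0, -0.31, 0.4]
    - [-0.004, 0.003, 0, 0, 0, -0.31, 0.4]
    - [-0.004, 0.003, 0, 0, 0, -0.31, 0.4]
    - [-0.004, 0.003, 0, 0, 0, -0.31, 0.4]

```text
time: 9.27
tool_pos: [0.6447, 0.1649, 0.1516]
tcp_rot: [-0.691, -3.062, 0.002]
wrist_force: [0.2, 0.1, -0.8]
width: 0.598
```

```bash
python3 -c "
from h import *
plan([.6447,.165,.073],65.3)
s=vision.read_camera('side')[:,:,::-1].copy(); cv2.imwrite('pics/s7.png',crop(s,150,200,290,310,5))"
```

```text
t 9.27 now [0.6447 0.1649 0.1516] yaw 64.57 F [ 0.2  0.1 -0.8] w 0.598
delta [-0.0001  0.0003  0.0786] [-0.0019 -0.0025 -0.0127]
```

View pics/s7.png

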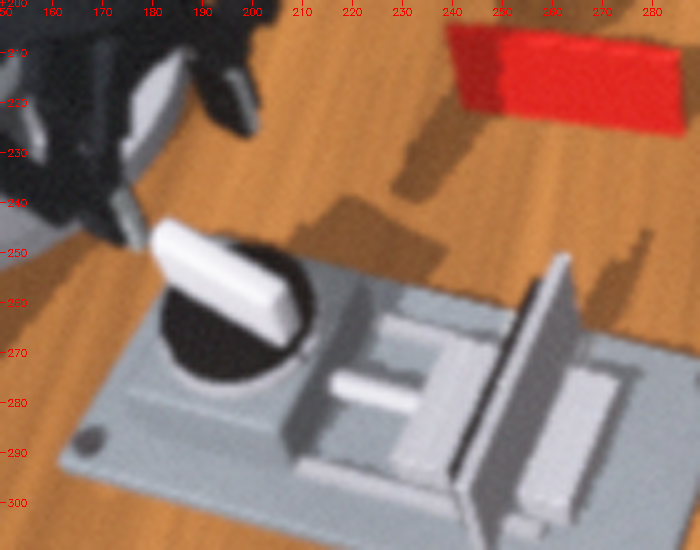

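The side view shows the fingers (tips at (178,250) and (199,227)) on either side of the wing's axis, and the pad still standing. I'll descend over the wing and close.

apply_moves:
  deltas:
    - [0, 0, 0.015, 0, 0, -0.013, 0.4]
    - [0, 0, 0.04, 0, 0, -0.013, 0.4]
    - [0, 0, 0.065, 0, 0, -0.013, 0.4]
    - [0, 0, 0.077, 0, 0, -0.013, 0.4]
    - [0, 0, 0.077, 0, 0, -0.013, 0.4]
    - [0, 0, 0.077, 0, 0, -0.013, 0.4]
  squeeze: 40

```text
time: 9.82
tool_pos: [0.6451, 0.165, 0.0755]
tcp_rot: [-0.669, -3.067, 0.002]
wrist_force: [-1.0, -0.6, 1.0]
width: 0.593
```

apply_moves:
  deltas:
    - [0, 0, 0, 0, 0, 0, 0.7]
    - [0, 0, 0, 0, 0, 0, 0.8]
    - [0, 0, 0, 0, 0, 0, 0.9]
    - [0, 0, 0, 0, 0, 0, 1]
    - [0, 0, 0, 0, 0, 0, 1]
    - [0, 0, 0, 0, 0, 0, 1]
    - [0, 0, 0, 0, 0, 0, 1]

```text
time: 10.4
tool_pos: [0.6465, 0.1634, 0.0788]
tcp_rot: [0.668, 3.068, -0.003]
wrist_force: [-2.8, -4.7, 5.3]
width: 0.158
```

```bash
python3 -c "
from h import *
plan([.6447,.165,.073],65.3);print(status.read_state()['torque'])"
```

```text
t 10.40 now [0.6465 0.1634 0.0788] yaw 65.42 F [-2.8 -4.7  5.3] w 0.158
delta [0.0023 0.0007 0.0058] [-0.0016  0.0021  0.0021]
[-0.95395333  0.49425072 -0.099111  ]
```

apply_moves:
  deltas:
    - [0, 0, 0, 0, 0, 0.02, 1]
    - [0, 0, 0, 0, 0, 0.1, 1]
    - [0, 0, 0, 0, 0, 0.2, 1]
    - [0, 0, 0, 0, 0, 0.3, 1]
    - [0, 0, 0, 0, 0, 0.4, 1]
    - [0, 0, 0, 0, 0, 0.5, 1]
    - [0, 0, 0, 0, 0, 0.6, 1]
    - [0, 0, 0, 0, 0, 0.7, 1]
  squeeze: 80

```text
time: 11.07
tool_pos: [0.6462, 0.163, 0.0789]
tcp_rot: [1.684, 2.649, -0.004]
wrist_force: [-4.1, -6.9, 7.0]
width: 0.143
```

```bash
python3 -c "
from h import *
plan([.6447,.165,.079],65.3);print(status.read_state()['torque'])"
```

```text
t 11.07 now [0.6462 0.163  0.0789] yaw 25.10 F [-4.1 -6.9  7. ] w 0.143
delta [ 0.0025 -0.0005 -0.0001] [-0.0019  0.0029 -0.7015]
[-1.2669747   0.63364238  0.21217941]
```

apply_moves:
  deltas:
    - [0, 0, 0, 0, 0, 0.1, 1]
    - [0, 0, 0, 0, 0, 0.2, 1]
    - [0, 0, 0, 0, 0, 0.3, 1]
    - [0, 0, 0, 0, 0, 0.4, 1]
    - [0, 0, 0, 0, 0, 0.5, 1]
    - [0, 0, 0, 0, 0, 0.6, 1]
    - [0, 0, 0, 0, 0, 0.7, 1]

```text
time: 11.65
tool_pos: [0.6458, 0.1628, 0.0789]
tcp_rot: [2.49, 1.911, -0.004]
wrist_force: [-5.7, -7.0, 7.7]
width: 0.142
```

```bash
python3 -c "
from h import *
plan([.6447,.165,.079],65.3);print(status.read_state()['torque'])
s=vision.read_camera('side')[:,:,::-1].copy(); cv2.imwrite('pics/s8.png',crop(s,150,220,290,325,5))"
```

```text
t 11.65 now [0.6458 0.1628 0.0789] yaw -15.00 F [-5.7 -7.   7.7] w 0.142
delta [ 0.0018 -0.0016 -0.0001] [-0.002   0.0035 -1.4014]
[-1.39597632  0.8542526   0.24049152]
```

View pics/s8.png

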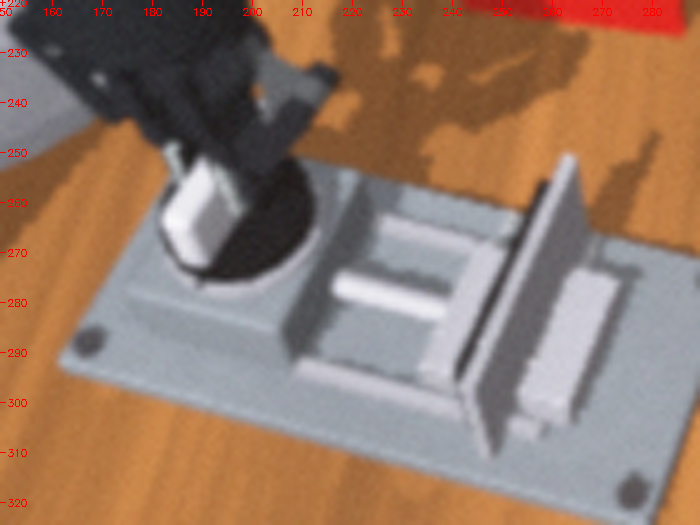

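The side view shows the jaw has advanced to the pad, which stands upright with its near edge at (243–247, 295–310). Torque is still at the free value (0.24). I'll go on in smaller steps, watching the torque.

apply_moves:
  deltas:
    - [0, 0, 0, 0, 0, 0.06, 1]
    - [0, 0, 0, 0, 0, 0.12, 1]
    - [0, 0, 0, 0, 0, 0.18, 1]
    - [0, 0, 0, 0, 0, 0.24, 1]
    - [0, 0, 0, 0, 0, 0.3, 1]
    - [0, 0, 0, 0, 0, 0.3, 1]

```text
time: 12.2
tool_pos: [0.6455, 0.1629, 0.0789]
tcp_rot: [2.746, 1.52, -0.004]
wrist_force: [-5.1, -6.9, 7.9]
width: 0.144
```

```bash
python3 -c "
from h import *
plan([.6447,.165,.079],65.3);print(status.read_state()['torque'])"
```

```text
t 12.20 now [0.6455 0.1629 0.0789] yaw -32.08 F [-5.1 -6.9  7.9] w 0.144
delta [ 0.0013 -0.0018 -0.0001] [-0.002   0.0036 -1.6996]
[-1.38138861  0.94714518 -0.07072456]
```

apply_moves:
  deltas:
    - [0, 0, 0, 0, 0, 0.05, 1]
    - [0, 0, 0, 0, 0, 0.1, 1]
    - [0, 0, 0, 0, 0, 0.1, 1]

```text
time: 12.45
tool_pos: [0.6454, 0.1629, 0.0789]
tcp_rot: [2.818, 1.382, -0.004]
wrist_force: [-6.3, -7.1, 9.1]
width: 0.145
```

```bash
python3 -c "
from h import *
plan([.6447,.165,.079],65.3);print(status.read_state()['torque'])"
```

```text
t 12.45 now [0.6454 0.1629 0.0789] yaw -37.75 F [-6.3 -7.1  9.1] w 0.145
delta [ 0.0012 -0.0019 -0.0001] [-0.0021  0.0039 -1.7985]
[-1.35857428  0.98443542  0.15625043]
```

apply_moves:
  deltas:
    - [0, 0, 0, 0, 0, 0.05, 1]
    - [0, 0, 0, 0, 0, 0.1, 1]
    - [0, 0, 0, 0, 0, 0.1, 1]

```text
time: 12.7
tool_pos: [0.6454, 0.1629, 0.0789]
tcp_rot: [2.884, 1.239, -0.004]
wrist_force: [-5.9, -7.2, 8.5]
width: 0.147
```

```bash
python3 -c "
from h import *
plan([.6447,.165,.079],65.3);print(status.read_state()['torque'])"
```

```text
t 12.70 now [0.6454 0.1629 0.0789] yaw -43.49 F [-5.9 -7.2  8.5] w 0.147
delta [ 0.001  -0.0019 -0.0001] [-0.002   0.004  -1.8987]
[-1.37387304  1.0339827   0.17553604]
```

The resting torque says little because friction holds it, so I'll end the calls while still turning.

apply_moves:
  deltas:
    - [0, 0, 0, 0, 0, 0.05, 1]
    - [0, 0, 0, 0, 0, 0.1, 1]

```text
time: 12.87
tool_pos: [0.6453, 0.163, 0.0789]
tcp_rot: [2.942, 1.094, -0.004]
wrist_force: [-7.2, -7.7, 8.2]
width: 0.145
```

```bash
python3 -c "
from h import *
plan([.6447,.165,.079],65.3);print(status.read_state()['torque'])"
```

```text
t 12.87 now [0.6453 0.163  0.0789] yaw -49.21 F [-7.2 -7.7  8.2] w 0.145
delta [ 0.0008 -0.002  -0.0001] [-0.002   0.0041 -1.9986]
[-1.32939687  1.04457175  0.42824417]
```

apply_moves:
  deltas:
    - [0, 0, 0, 0, 0, 0.05, 1]
    - [0, 0, 0, 0, 0, 0.1, 1]

```text
time: 13.03
tool_pos: [0.6452, 0.163, 0.0789]
tcp_rot: [2.993, 0.945, -0.004]
wrist_force: [-6.3, -7.0, 9.7]
width: 0.145
```

```bash
python3 -c "
from h import *
plan([.6447,.165,.079],65.3);print(status.read_state()['torque'])"
```

```text
t 13.03 now [0.6452 0.163  0.0789] yaw -54.96 F [-6.3 -7.   9.7] w 0.145
delta [ 0.0007 -0.0019 -0.0001] [-0.0021  0.0041 -2.0989]
[-1.36195497  1.16660635  0.20004719]
```

apply_moves:
  deltas:
    - [0, 0, 0, 0, 0, 0.05, 1]
    - [0, 0, 0, 0, 0, 0.1, 1]

```text
time: 13.2
tool_pos: [0.6452, 0.1631, 0.079]
tcp_rot: [3.037, 0.794, -0.004]
wrist_force: [-6.5, -5.8, 9.5]
width: 0.144
```

```bash
python3 -c "
from h import *
plan([.6447,.165,.079],65.3);print(status.read_state()['torque'])"
```

```text
t 13.20 now [0.6452 0.1631 0.079 ] yaw -60.70 F [-6.5 -5.8  9.5] w 0.144
delta [ 0.0005 -0.0019 -0.0001] [-1.9000e-03  4.1000e-03 -2.1991e+00]
[-1.34015881  1.27812918  0.18421057]
```

Torque peaked at 0.43 at 2.0 rad turned, then fell to 0.2. The knob therefore went tight near 1.95 rad (expected 1.94) and is slipping now. Next comes the jump at the next detent, around 2.5 rad.

apply_moves:
  deltas:
    - [0, 0, 0, 0, 0, 0.05, 1]
    - [0, 0, 0, 0, 0, 0.1, 1]
    - [0, 0, 0, 0, 0, 0.15, 1]

```text
time: 13.45
tool_pos: [0.6452, 0.1632, 0.0789]
tcp_rot: [3.087, 0.565, -0.003]
wrist_force: [-6.7, -6.0, 9.0]
width: 0.14
```

```bash
python3 -c "
from h import *
plan([.6447,.165,.079],65.3);print(status.read_state()['torque'])"
```

```text
t 13.45 now [0.6452 0.1632 0.0789] yaw -69.25 F [-6.7 -6.   9. ] w 0.140
delta [ 0.0002 -0.0019 -0.0001] [-1.7000e-03  4.5000e-03 -2.3484e+00]
[-1.21976482  1.20849742  0.647166  ]
```

apply_moves:
  deltas:
    - [0, 0, 0, 0, 0, 0.05, 1]
    - [0, 0, 0, 0, 0, 0.1, 1]

```text
time: 13.62
tool_pos: [0.6451, 0.1632, 0.0789]
tcp_rot: [3.112, 0.41, -0.003]
wrist_force: [-7.5, -5.2, 8.7]
width: 0.145
```

```bash
python3 -c "
from h import *
plan([.6447,.165,.079],65.3);print(status.read_state()['torque'])"
```

```text
t 13.62 now [0.6451 0.1632 0.0789] yaw -74.99 F [-7.5 -5.2  8.7] w 0.145
delta [ 0.0001 -0.0018 -0.0001] [-1.7000e-03  4.6000e-03 -2.4486e+00]
[-1.30330289  1.19539509  0.44345763]
```

apply_moves:
  deltas:
    - [0, 0, 0, 0, 0, 0.05, 1]
    - [0, 0, 0, 0, 0, 0.1, 1]

```text
time: 13.78
tool_pos: [0.645, 0.1633, 0.0789]
tcp_rot: [3.128, 0.253, -0.003]
wrist_force: [-6.8, -6.5, 10.6]
width: 0.144
```

```bash
python3 -c "
from h import *
plan([.6447,.165,.079],65.3);print(status.read_state()['torque'])"
```

```text
t 13.78 now [0.645  0.1633 0.0789] yaw -80.74 F [-6.8 -6.5 10.6] w 0.144
delta [-0.     -0.0017 -0.0001] [-1.8000e-03  4.6000e-03 -2.5488e+00]
[-1.27518712  1.31903757  0.24718375]
```

The torque jumped again at about 2.35 (0.65) and fell back at 2.45–2.55, so the slip is well past the first click, at an estimated 0.5–0.75 rad. I'll add a small margin, release and lift.

apply_moves:
  deltas:
    - [0, 0, 0, 0, 0, 0.05, 1]
    - [0, 0, 0, 0, 0, 0.1, 1]
    - [0, 0, 0, 0, 0, 0.1, 0.9]
    - [0, 0, -0.002, 0, 0, 0.1, 0.7]
    - [0, 0, -0.002, 0, 0, 0.1, 0.5]
    - [0, 0, -0.002, 0, 0, 0.1, 0.4]
    - [0, 0, -0.002, 0, 0, 0.1, 0.4]
    - [0, 0, -0.002, 0, 0, 0.1, 0.4]

```text
time: 14.45
tool_pos: [0.6461, 0.1653, 0.0785]
tcp_rot: [-3.14, -0.099, -0.001]
wrist_force: [-0.8, -0.1, 0.2]
width: 0.6
```

apply_moves:
  deltas:
    - [0, 0, -0.015, 0, 0, 0, 0.4]
    - [0, 0, -0.04, 0, 0, 0, 0.4]
    - [0, 0, -0.08, 0, 0, 0, 0.4]
    - [0, 0, -0.12, 0, 0, 0, 0.4]
    - [0, 0, -0.16, 0, 0, 0, 0.4]
    - [0, 0, -0.2, 0, 0, 0, 0.4]
    - [0, 0, -0.22, 0, 0, 0, 0.4]
    - [0, 0, -0.22, 0, 0, 0, 0.4]

```text
time: 15.12
tool_pos: [0.6492, 0.166, 0.3069]
tcp_rot: [-3.138, -0.099, -0.02]
wrist_force: [0.6, 1.1, 1.2]
width: 0.599
```

```bash
python3 -c "
from h import *
plan([.6447,.165,.079],65.3)
s=vision.read_camera('side')[:,:,::-1].copy(); t=vision.read_camera('top')[:,:,::-1]
cv2.imwrite('pics/side9.png',s);cv2.imwrite('pics/top9.png',t)
c=np.zeros((600,800,3),np.uint8); a=crop(s,155,235,300,325,5);c[:450,:725]=a
b=cv2.resize(s[128:198,215:320],None,fx=2,fy=2);c[455:595,:210]=b
b=cv2.resize(s[240:285,170:220],None,fx=3,fy=3,interpolation=cv2.INTER_CUBIC);c[455:590,230:380]=b
cv2.imwrite('pics/c9.png',c)"
```

```text
t 15.12 now [0.6492 0.166  0.3069] yaw -86.39 F [0.6 1.1 1.2] w 0.599
delta [-0.0075  0.0012  0.2278] [ 0.0163 -0.0069 -2.6474]
```

View pics/c9.png

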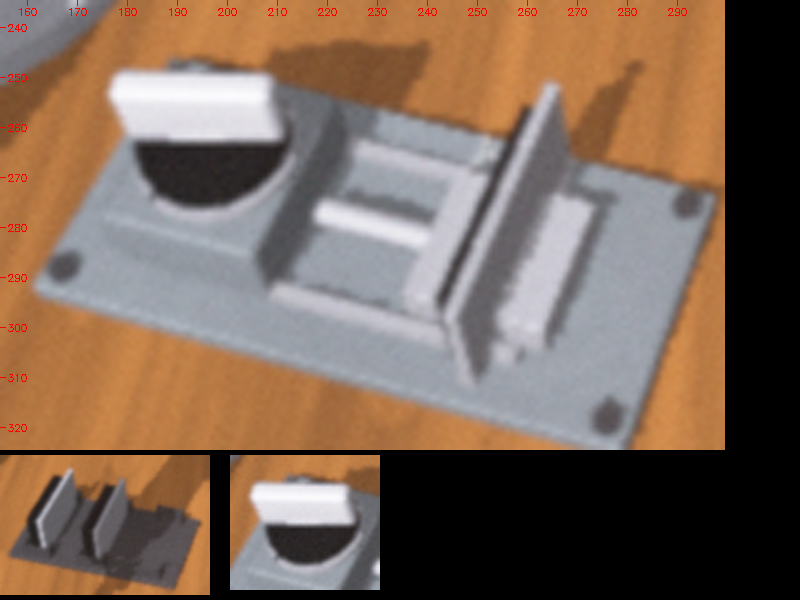

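The side view shows the jaw against the pad and the pad upright by the anvil (near edge (244,298)–(249,310)). The wing is turned to the image horizontal, and both good pads stand in the rack. Measuring from this picture:

```bash
python3 -c "
from h import *
np.set_printoptions(precision=4,suppress=True)
C=lambda x,y,z:plane('side',155+x/5-.5,235+y/5-.5,z)
n,f=C(452,313,.072),C(550,85,.072);print('steel top',w2g(n),w2g(f))
print('bottom near',w2g(C(470,382,.012)))
O=lambda x,y,z:plane('side',158+x/5-.5,236+y/5-.5,z)
print('jaw back start',w2g(O(355,290,.032)),w2g(O(400,165,.032)))
print('jaw back now',w2g(C(405,288,.032)),w2g(C(449,172,.032)))
q=[C(x,y,.102) for x,y in[(122,72),(110,95),(283,97),(272,75)]];d=q[0]+q[1]-q[2]-q[3];print('wing yaw',np.degrees(np.arctan2(d[1],d[0])),w2g(np.mean(q,0)))
a=cv2.imread('pics/top0.png').astype(int);b=cv2.imread('pics/top9.png').astype(int)
a=cv2.imread('pics/side0.png').astype(int);b=cv2.imread('pics/side9.png').astype(int)
d=np.abs(a-b).sum(2);print('good pads change: ',d[130:180,225:258].mean(),d[135:185,258:282].mean())
for n in ('a','b'): g=(a if n=='a' else b).sum(2)[130:190,225:284]; m=(g>430); print(n, [ (np.nonzero(m[:,s])[1].mean()+225+s.start, np.nonzero(m[:,s])[0].mean()+130) for s in (slice(0,29),slice(29,59)) if m[:,s].any()])
"
```

```text
steel top [-0.0598  0.0514] [-0.0596 -0.0547]
bottom near [-0.0585  0.0507]
jaw back start [-0.0119  0.0348] [-0.0065 -0.0237]
jaw back now [-0.0242  0.0282] [-0.0207 -0.0266]
wing yaw 3.855607688239445 [ 0.0646 -0.0001]
good pads change:  15.818181818181818 34.37916666666667
a [(np.float64(240.49367088607596), np.float64(152.68354430379748)), (np.float64(267.50632911392404), np.float64(157.8354430379747))]
b [(np.float64(240.88297872340425), np.float64(151.7127659574468))]
```

All the checks fit a closed jaw:
- **Turn:** the wing turned 151° (2.64 rad). The jaw can travel at most 18 mm (2.0 rad), so the slip is at least 0.64 rad. Even with the smallest jaw travel read, about 12 mm, it is 1.3 rad. Both are within the limits.
- **Pad:** upright and centred, against the anvil within measuring error.

Handing in.

```bash
python3 -c "
from workcell import job
print(job.finish_job())"
```

```text
the job is handed in; nothing more can be done
None
```

I stood the worn pad (the thin one in the slot nearest the robot) on the gauge bed and turned the knob 2.64 rad clockwise in one grasp, until it slipped. I then let go, raised the arm clear and handed the job in at about 15 s. No verdict was reported.

**Last checks**
- **Pad:** it stands upright. From the last side picture its centre is at about x = −56 mm and y = −2 mm in the gauge frame. Against the anvil it should read −58 mm, and the side view puts the anvil's face 1–3 mm too far towards +x.
- **Ratchet:** torque peaked at about 2.0 rad (0.43 N m) and again at about 2.35 rad (0.65 N m), falling back after each. I estimate about 0.8 rad of slip, one or two clicks. The limits from the jaw's travel are 0.64 to 1.3 rad.
- **Good pads:** both still stand in the rack. Brightness put the first within about 1 px of its start. The second was in shadow, so I confirmed it only by eye.

**What disagreed or was not checked**
- The jaw travel read from the side pictures was 12–14 mm, while the opening I measured at the start called for 15–17 mm. That is a few millimetres of edge-reading error, and it is why the slip range is wide.
- I did not read the white mark on the collar; I could not make it out in the last picture.

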